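# Prise open the stapler's cover and plug in a staple cartridge

## Task

Load the electric stapler: prise up its cover with the thin blade tool (not with your fingers), swing the cover right back so that it stays open, and lay the blade tool down flat on the counter. Then plug the staple cartridge squarely into the rectangular well under the cover, fully home, and let go, leaving the glass stopper and the copper clip where they stand.

Things in the scene. Friction and masses are not known exactly. Their poses are not given: they have to be found in the camera images.
- stapler: Electric stapler, fixed: grey housing on a black base, 240 x 125 mm, flat top 70 mm above the counter. Origin on the counter below the middle of the well; x runs along it (paper throat at -x, rocker switch, 7 mm high, on the top at x +88 mm). Housing x -110 to +110, y -60 to +65 mm; its outer 16 mm along the -y side (y -60 to -44) are stepped down to 58 mm above the counter.
- socket (a point): Centre of the mouth of the well in the stapler's top, 70 mm above the counter, axes as the stapler's. The well is 28.5 mm (x) by 42.5 mm (y), 32 mm deep, straight down, with a 2 mm chamfer; hidden by the shut cover.
- cover (a joint): Angle of the well's cover, rad: 0 shut, grows as its free edge rises, stop at 2.2. Aluminium plate with a black panel, 90 mm (stapler x) by 115 mm (y), 5 mm thick, flat on the stapler's top, hinged about stapler x at y +55 mm; free edge at y -60 mm, flush with the side. It stays at any angle where it is left; about 1 N at the free edge moves it.
- cover_lip (a point): Middle of the lower edge of the cover's free edge, 115 mm from the hinge; moves with it. Below the shut edge is an open pry slot 12 mm high and 16 mm deep (over the stapler's step), entered along stapler +y.
- cover_hinge (a point): Middle of the cover's hinge axis, 70.5 mm above the counter; its axes turn with the cover.
- blade: Blade tool, 195 mm long, lying flat: dark wooden handle 100 x 22 mm, 24 mm high; thin steel blade 95 x 20 mm, 4 mm thick. Origin under the middle of the handle, x along the tool to the blade, z up. Handle x -50 to +50, blade x +50 to +145 mm, its mid-plane 12 mm above the handle's underside. 0.12 kg, balance point x +23 mm.
- blade_tip (a point): Middle of the blade's tip, x = +145 mm, z = +12 mm in the tool's frame.
- cartridge: Staple cartridge standing on its plug: grey head 40 (x) by 60 (y) by 45 mm high over a steel block plug 26 (x) by 40 (y) by 30 mm long; 75 mm high, about 0.16 kg. Origin at the centre of the plug's lower end, z up. It fits the well with its y along the stapler's y, either way round; fully home the head's underside rests on the stapler's top.
- stopper: Squat brown glass bottle stopper, 52 mm across, 50 mm high, loose, close to one 40 mm wide end of the cartridge (centres 65 to 90 mm apart). Origin at its underside. Also on the counter, fixed, at x > 0.68 m from the robot: an aluminium tray of paperclips (24 mm high) and, to the right of it, a cast-iron clip press (145 mm high).
- clip: Copper binder clip, loose, close to the cartridge's other end: 34 mm (x) by 56 mm (y), 52 mm high with its wire loops. Origin at its underside.
There are look-alikes about, which are no part of the job. Of the things that look like the cartridge, take the one that is farthest to the robot's right at the start.

How it is judged:
On the way:
1. the cover is being lifted, with the blade under it (value of joint cover above 0.2 rad and contact force between blade and cover above 0.05 N).
At the end, for the whole second after the job is handed in: Plug at least 27.5 mm deep in the well, within 4 mm of its centre, 0.1 rad of square and 0.07 rad of upright; cover open beyond 1.4 rad; blade tool flat on the counter (underside within 6 mm of it, tilt under 0.1 rad); cartridge and tool at rest (z of cartridge in the frame of socket below -0.0275 m and horizontal distance between cartridge and socket below 0.004 m and angle between the y axis of cartridge and the y axis of stapler, either way round below 0.1 rad and angle between cartridge's own z axis and vertical below 0.07 rad and linear speed of each of cartridge, blade below 0.01 m/s and value of joint cover above 1.4 rad and height (world z) of blade below 0.006 m and angle between blade's own z axis and vertical below 0.1 rad); the robot touches nothing.
It fails at once if the fingers lift the cover while it is still shut or barely open (below 0.2 rad) (contact force between the fingers and cover above 0.5 N and value of joint cover below 0.2 rad).
It fails at once if the stopper is moved more than 20 mm (distance of stopper from where it was at the start of the episode above 0.02 m).
It fails at once if the clip is moved more than 20 mm (distance of clip from where it was at the start of the episode above 0.02 m).
It also fails if it takes over 72 s, if anything falls off the work surface, if the arm or the gripper's body presses on something with over 40 N, if the wrist force passes 120 N, or if a joint passes its speed limit or range.

## Robot

A 7-joint arm with a two-finger parallel gripper is mounted at the origin on the work surface. World frame = base frame: x ahead of the robot, y to its left, z up, the work surface at z = 0. Lengths are in m, angles in rad, forces in N, time in s.
With the tool pointing down it reaches from about 0.425 to 0.925 m from the base axis. Payload 6.8 kg.
Tool frame: the origin (TCP) lies at the very end of the fingers, on their centre line; the grasp point (between the pads) lies 19 mm behind it; z points along the fingers, y is the line along which they close (so a half turn about z gives the same grasp; the last joint's range is limited). The gripper opens to 85 mm and grips with 20 to 120 N. Pads are 22 mm wide; open, the fingers measure 114 mm over their backs; the gripper's body (76 mm by 85 mm) begins 54 mm behind the grasp point. The pads swing forward as they close: fully open they stand 13 mm farther back than shut.
Start: joints at [-1.267, 0.477, 0.022, 1.555, -0.011, 1.109, -0.083], TCP at [0.27, 0.619, 0.231] pointing down, gripper open.
Joint ranges: [-2.96, 2.96], [-0.34, 2.1], [-1.41, 1.46], [0.24, 2.44], [-1.37, 4.51], [0.17, 1.92], [-2.96, 2.96]. Speed limits (rad/s): [2.39, 2.39, 3.14, 3.14, 3.14, 3.14, 3.14].

## Interface

Orientations are given as a rotation vector (axis times angle).
In Python, from bench import r gives the robot as it stands. The module is installed in compiled form; this text tells all that it offers.
- The arm moves only by the tool servo_tool, never from a script. Its argument "commands" is a list of rows, each a list of 7 numbers: the turn, a rotation vector about the world's x, y, z in degrees, then the shift along the world's x, y, z in mm, then the closure, from 0 (fully open) to 1 (shut). A call has 1 to 5 rows; each row is the pose to reach, as a shift and turn from the pose commanded when the call began; what a row does not reach only later rows make up. A row lasts 1/12 s, in which the tool goes at most 41.7 mm and 7.16 degrees, less where a joint would pass 70% of its speed; a pose out of reach is approached as far as the arm can. A call with a gripper value outside its range is refused whole. The fingers move at their own pace and stop on an object; "force" is the grip in N (left out, the last holds). Time passes only in rows, so rows that repeat a pose let the fingers close. It gives the time, the measured TCP pose, the force, the opening and the grip force at its end, in the units of the state.
- r.get_obs(): the state, without advancing time (a new reading comes with each control period).
- r.grab_frame(name): name is "scene" or "top" or "wrist"; returns (picture, depth): 420x560x3 uint8, blue, green, red; 420x560 float32, m along the optical axis (not along the pixel's ray), 0 where there is no reading.
- r.camera_info(name): a dict with "vertical_fov" (degrees; the focal length in pixels is half the picture's height over the tangent of half this angle, whatever the lens; pixels are square), "cx", "cy" (the principal point, pixels), "cam_to_world" (4x4, takes a point from camera to world coordinates); the wrist camera has in their place "T_tool_cam" (4x4, takes a point from camera to tool coordinates, whose origin is the TCP and whose axes are the flange's). Camera axes: x right, y up, looking along -z (the intrinsics and any distortion apply to the point x, -y, -z); pixel columns grow to the right and rows downward; lengths in m; the calibration is good to about 2 mm. A picture is of the moment at which its call begins: read the wrist's pose just before it. camera_info takes no time and is no camera call.
- r.hand_in(): hands the job in; it is judged then, once.
The state is a dict: "clock": time; "joints": joint angles; "qvel": joint speeds; "tau": joint torques, N m; "tcp_pos": TCP position; "orientation": TCP orientation; "contact_force": force on the tool from outside, world axes, zero at the start; "moment": the same for the moment, N m; "grip_width": finger opening in m; "gripper_force": force on a finger pad.
Only numpy, scipy, OpenCV 4.12 (cv2) and the standard library are available. Lean on these libraries where they do the work, as an engineer would, in place of code of your own. Each camera call takes 0.05 s, during which the arm holds its last target. There are 200 camera calls.

## Working session

There is one attempt and no reset: what is moved stays moved. The work goes in short steps, Python scripts to look and compute and a tool call to move; the robot and the scene stay as the last step left them, time stands still between calls to the robot, and variables do not carry over. Pictures are saved under pics/ and viewed, at most 12 in all, crops included, and the job is handed in when it is done.

Besides the shell and the picture viewer there is one more tool, called after "Emit:" as a command line: name --pt "numbers of a row" for each row, then --argument value for the rest. servo_tool: Moves the arm, as the interface text tells. Its arguments: {"type":"object","properties":{"commands":{"type":"array"},"force":{"type":"number"}},"required":["commands"]}

```bash
mkdir -p pics; cat > h.py <<'E'
import numpy as np, cv2
from bench import r
from scipy.spatial.transform import Rotation as R
def info(n):
    i=r.camera_info(n); f=210/np.tan(np.radians(i['vertical_fov'])/2); return i,f
def c2w(n,o=None):
    i,f=info(n)
    if n!='wrist': return np.array(i['cam_to_world'])
    o=o or r.get_obs(); T=np.eye(4);T[:3,:3]=R.from_rotvec(o['orientation']).as_matrix();T[:3,3]=o['tcp_pos'];return T@np.array(i['T_tool_cam'])
def ray(n,px,T):
    i,f=info(n); px=np.atleast_2d(np.array(px,float))
    K=np.array([[f,0,i['cx']],[0,f,i['cy']],[0,0,1.]])
    d=i.get('distortion',i.get('dist'))
    if d is not None: p=cv2.undistortPoints(px[:,None],K,np.array(d,float))[:,0]
    else: p=(px-[i['cx'],i['cy']])/f
    v=np.c_[p[:,0],-p[:,1],-np.ones(len(p))]
    return T[:3,3],v@T[:3,:3].T
def onz(n,px,z,T):
    o,v=ray(n,px,T); return o+v*((z-o[2])/v[:,2])[:,None]
def cloud(n,depth,T):
    vv,uu=np.mgrid[:420,:560]; o,v=ray(n,np.c_[uu.ravel(),vv.ravel()],T)
    P=(o+v*depth.ravel()[:,None]).reshape(420,560,3); P[depth<=0]=np.nan; return P
E
python3 - <<'E'
from h import *
print({k:v for k,v in r.get_obs().items()})
for n in('scene','top','wrist'):
    print(n,r.camera_info(n)); b,d=r.grab_frame(n); cv2.imwrite(f'pics/{n}0.png',b); np.savez(f'{n}0.npz',b=b,d=d)
E
```

```text
{'clock': 0.0, 'joints': array([-1.26707478,  0.47781718,  0.02231909,  1.55645417, -0.01149026,
        1.10929962, -0.08309524]), 'qvel': array([ 0.00169811,  0.00116746,  0.00203319, -0.00035776, -0.00045507,
       -0.00050692, -0.00084848]), 'tau': array([ 4.38760353e-04, -5.96462774e+01,  1.60771586e+00, -2.81196088e+01,
        1.22860784e-02,  9.46197251e-03,  1.92428217e-05]), 'tcp_pos': array([0.2699549 , 0.6180175 , 0.23031272]), 'orientation': array([-6.42200965e-01, -3.07500400e+00,  2.88124379e-03]), 'contact_force': array([ 0.81117661, -1.06204622,  0.27310519]), 'moment': array([-0.00347041,  0.01199545,  0.00657944]), 'gripper_force': 0.0, 'grip_width': 0.08564230947173852}
scene {'vertical_fov': 47.002701211785926, 'cx': 273.6603741510039, 'cy': 202.05393370021946, 'cam_to_world': array([[-0.89527123, -0.32334142,  0.30649591,  0.82741167],
       [ 0.44545106, -0.66188312,  0.60289642,  0.62835225],
       [ 0.00792308,  0.67628475,  0.73659769,  0.93705987],
       [ 0.        ,  0.        ,  0.        ,  1.        ]])}
top {'vertical_fov': 56.66048146327183, 'cx': 286.93685610562625, 'cy': 216.7070512033933, 'cam_to_world': array([[ 0.02267784,  0.99765191, -0.06462491,  0.4026156 ],
       [-0.99972051,  0.02219805, -0.00813265, -0.0544794 ],
       [-0.00667901,  0.06479128,  0.99787649,  0.95553289],
       [ 0.        ,  0.        ,  0.        ,  1.        ]])}
wrist {'vertical_fov': 60.25163186447115, 'cx': 274.84265495918214, 'cy': 209.83625808575692, 'T_tool_cam': array([[ 7.03966309e-04,  9.53862081e-01,  3.00244290e-01,
         7.54199972e-02],
       [ 9.99999201e-01, -9.86628883e-04,  7.89830616e-04,
         2.93093793e-04],
       [ 1.04961916e-03,  3.00243495e-01, -9.53862014e-01,
        -1.42624007e-01],
       [ 0.00000000e+00,  0.00000000e+00,  0.00000000e+00,
         1.00000000e+00]])}
```

View pics/top0.png

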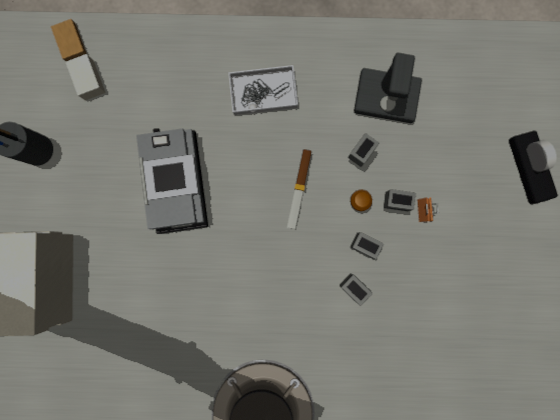

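View pics/scene0.png

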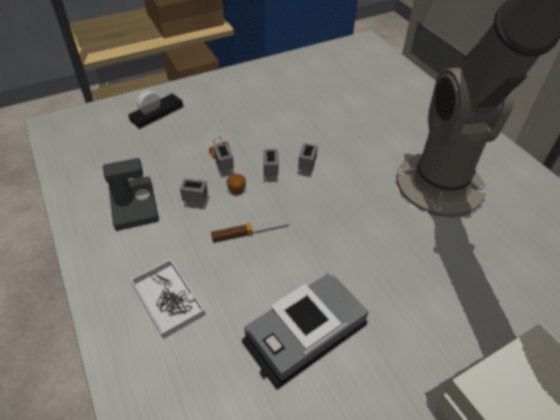

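The top view shows four cartridge-like blocks at (364,151), (400,201), (367,245) and (355,289). The one farthest to the right is (400,201), and it stands between the stopper (361,200) and the copper clip (428,210), which fits the description. The blade is at (300,188). The thing that looks like a wood and white block at (75,55) is not the blade. The stapler is at (172,180), with its switch at (160,140) and its free cover edge on the right at about column 198.

```bash
python3 - <<'E'
from h import *
z=np.load('top0.npz');b,d=z['b'],z['d'];T=c2w('top');P=cloud('top',d,T)
print('counter z',np.nanmedian(P[300:340,200:260,2]),np.nanstd(P[300:340,200:260,2]), 'carthead z',P[195:207,394:408,2].mean(),'stapler',np.nanmedian(P[205:225,160:185,2]))
hsv=cv2.cvtColor(b,cv2.COLOR_BGR2HSV)
def rect(mask,zz,name):
    cs,_=cv2.findContours(mask.astype(np.uint8),cv2.RETR_EXTERNAL,cv2.CHAIN_APPROX_NONE)
    for c in cs:
        if cv2.contourArea(c)<25: continue
        w=onz('top',c[:,0].astype(float),zz,T)[:,:2]*1000
        (cx,cy),(a,e),an=cv2.minAreaRect(w.astype(np.float32)); 
        if e>a: a,e,an=e,a,an+90
        print(name,np.round([cx,cy,a,e,(an+90)%180-90],1),c[:,0].mean(0))
H=P[...,2]
box=lambda x0,y0,x1,y1:(np.pad(np.ones((y1-y0,x1-x0),bool),((y0,420-y1),(x0,560-x1))))
rect((H>0.055)&box(340,120,425,310),.075,'cart')
rect((H>0.066)&(H<.074)&box(125,120,220,240),.070,'stapler')
gray=b.mean(2)
rect((gray>150)&box(130,140,210,220)&(H>.06),.075,'plate')
rect((gray<50)&box(145,155,195,200)&(H>.06),.075,'panel')
rect((hsv[...,1]>120)&box(285,140,320,192),.024,'handle')
rect((gray>150)&box(280,188,308,235),.014,'bladesteel')
rect((hsv[...,1]>120)&box(345,185,378,215),.04,'stopper')
rect((hsv[...,1]>120)&box(414,190,445,225),.03,'clip')
print('ends', P[150:158,300:312,2].mean())
cv2.imwrite('pics/crop1.png',cv2.resize(b[120:260,280:450],None,fx=4.5,fy=4,interpolation=2))
cv2.imwrite('pics/crop2.png',cv2.resize(b[120:240,120:220],None,fx=5,fy=5,interpolation=2))
E
```

```text
counter z 0.0011280024326061344 0.0016978689879295324 carthead z 0.07658714148412886 stapler 0.07079728840609201
cart [ 300.8 -203.8   63.1   40.2   48.1] [355.29850746 289.20895522]
cart [ 399.8 -227.9   62.2   41.4   64.6] [366.53846154 244.96153846]
cart [ 504.4 -302.    65.    42.6   83. ] [399.75294118 199.54117647]
cart [ 619.6 -218.3   64.5   40.   -34.8] [363.21428571 148.5       ]
stapler [467.4 222.7 110.1  66.7 -80.3] [168.92517007 211.14965986]
stapler [618.6 247.9 110.5  68.  -80.2] [160.82876712 144.62328767]
plate [545.5 222.2 111.6  88.  -80.5] [169.97619048 176.80357143]
panel [544.4 224.6  66.6  56.6 -80.6] [168.625      177.07692308]
handle [577.6 -82.1  97.7  22.6  -9.1] [302.91208791 170.18681319]
bladesteel [482.7 -64.4  89.7  16.4 -10.8] [294.03409091 209.38636364]
stopper [ 505.3 -220.8   47.4   47.3    1.2] [360.94827586 200.31034483]
clip [ 487.4 -374.5   54.3   31.7    4.4] [424.98507463 209.6119403 ]
ends 0.019181320082269002
```

View pics/crop1.png

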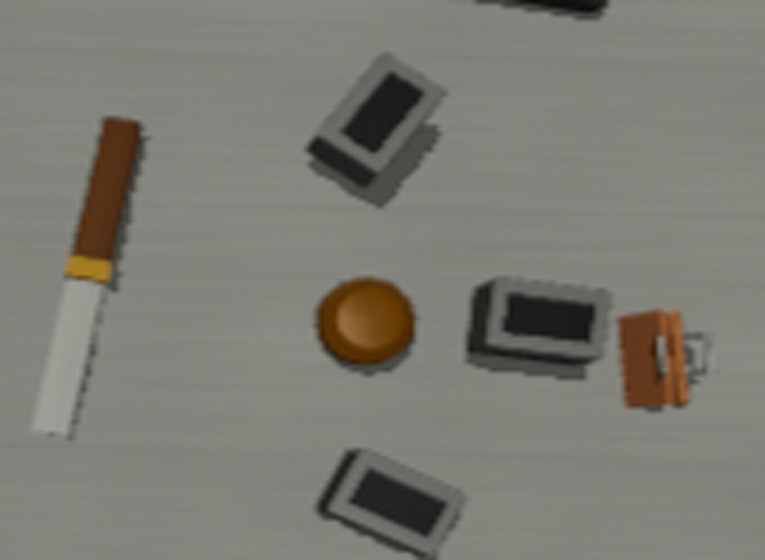

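View pics/crop2.png

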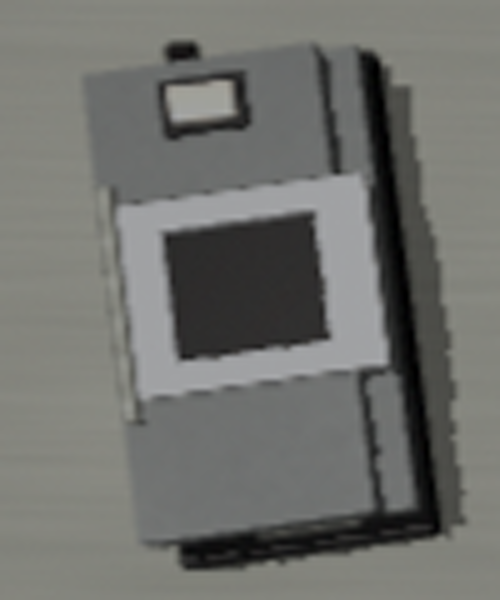

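Crop 1 confirms the choice: the block standing between the round brown stopper and the copper clip. Crop 2 shows the cover shut, its free edge over the step on the world -y side. Next I move above the blade.

Emit:
servo_tool --pt "0 0 3.4 72 -174 0 0.4" --pt "0 0 3.4 72 -174 0 0.4" --pt "0 0 3.4 72 -174 0 0.4" --pt "0 0 3.4 72 -174 0 0.4" --pt "0 0 3.4 72 -174 0 0.4" --force 60

```text
clock: 0.57
tcp_pos: [0.3447, 0.439, 0.231]
orientation: [0.558, 3.091, -0.004]
contact_force: [0.7, -0.1, -0.8]
grip_width: 0.051
gripper_force: 0.0
```

Emit:
servo_tool --pt "0 0 3.4 72 -174 0 0.4" --pt "0 0 3.4 72 -174 0 0.4" --pt "0 0 3.4 72 -174 0 0.4" --pt "0 0 3.4 72 -174 0 0.4" --pt "0 0 3.4 72 -174 0 0.4"

```text
clock: 0.98
tcp_pos: [0.4157, 0.2651, 0.2312]
orientation: [0.467, 3.106, -0.003]
contact_force: [1.0, -0.7, -0.4]
grip_width: 0.051
gripper_force: 0.0
```

Emit:
servo_tool --pt "0 0 3.4 72 -174 0 0.4" --pt "0 0 3.4 72 -174 0 0.4" --pt "0 0 3.4 72 -174 0 0.4" --pt "0 0 3.4 72 -174 0 0.4" --pt "0 0 3.4 72 -174 0 0.4"

```text
clock: 1.4
tcp_pos: [0.4873, 0.0912, 0.2315]
orientation: [0.375, 3.118, -0.002]
contact_force: [0.3, -1.2, -0.2]
grip_width: 0.0513
gripper_force: 0.0
```

Emit:
servo_tool --pt "0 0 3.4 72 -174 -30 0.4" --pt "0 0 3.4 72 -174 -30 0.4" --pt "0 0 3.4 72 -174 -30 0.4" --pt "0 0 3.4 72 -174 -30 0.4" --pt "0 0 3.4 72 -174 -30 0.4"

```text
clock: 1.82
tcp_pos: [0.5586, -0.0825, 0.2007]
orientation: [0.28, 3.129, -0.003]
contact_force: [0.5, -0.6, 0.5]
grip_width: 0.0513
gripper_force: 0.0
```

```bash
cat >> h.py <<'E'
def rects(n,mask,zz,T,name,minA=200):
    cs,_=cv2.findContours(mask.astype(np.uint8),cv2.RETR_EXTERNAL,cv2.CHAIN_APPROX_NONE)
    for c in cs:
        if cv2.contourArea(c)<minA: continue
        w=onz(n,c[:,0].astype(float),zz,T)[:,:2]*1000
        (cx,cy),(a,e),an=cv2.minAreaRect(w.astype(np.float32))
        if e>a: a,e,an=e,a,an+90
        print(name,np.round([cx,cy,a,e,(an+90)%180-90],1),c[:,0].mean(0).round(),c[:,0].min(0),c[:,0].max(0))
def shot(tag):
    o=r.get_obs(); b,d=r.grab_frame('wrist'); T=c2w('wrist',o); cv2.imwrite(f'pics/{tag}.png',b); np.savez(f'{tag}.npz',b=b,d=d,T=T); return o,b,d,T
E
python3 - <<'E'
from h import *
o,b,d,T=shot('w1'); o=r.get_obs()
m=R.from_rotvec(o['orientation']).as_matrix(); print(o['tcp_pos'],np.degrees(np.arctan2(m[1],m[0])))
hsv=cv2.cvtColor(b,cv2.COLOR_BGR2HSV); g=b.mean(2)
rects('wrist',hsv[...,1]>110,.024,T,'handle')
rects('wrist',(g>150)&(hsv[...,1]<60),.014,T,'steel')
E
```

```text
[ 0.55914906 -0.0862277   0.20041955] [169.52379681  79.52352481 -85.91947542]
handle [ 777.8 -315.7   58.5   34.6  -81. ] [104. 406.] [ 84 390] [126 419]
handle [ 679.5 -180.5  106.7   22.3  -24.3] [204. 312.] [192 268] [215 358]
handle [ 733.4 -112.   629.5  191.7   80. ] [307. 371.] [  0 265] [559 419]
handle [579.6 -83.2  99.9  23.2 -10.1] [279. 202.] [266 151] [292 255]
handle [ 510.4 -227.3   57.4   54.6   72.4] [105. 158.] [ 73 129] [138 189]
handle [603.1 166.  114.3  15.    9.3] [552. 180.] [540 124] [559 240]
handle [ 392.2 -246.7   20.5   17.8  -23.3] [35. 14.] [24  1] [47 32]
handle [493.1 151.6  94.5  23.4   9.4] [544.  48.] [522   0] [559 111]
steel [852.9  34.   37.   32.8  85.9] [418. 412.] [404 398] [436 419]
steel [781.9 -49.9  68.8  24.4   7.5] [336. 367.] [322 343] [349 395]
steel [ 413.9 -281.1   23.    14.1   65. ] [11. 53.] [ 0 44] [28 62]
steel [609.3 -83.6 637.1 403.6  79. ] [273. 192.] [0 0] [559 401]
```

View pics/w1.png

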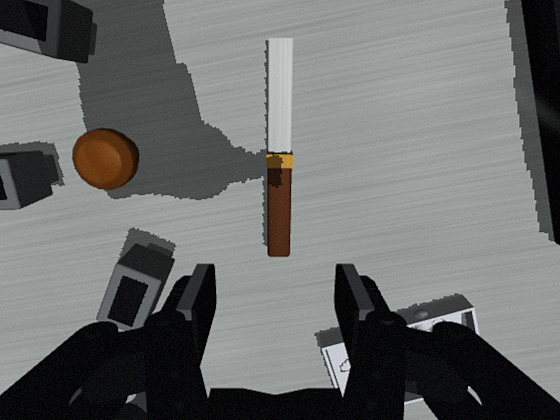

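The wrist view shows the blade tool upright in the picture: steel tip at (281,40), ferrule at (279,160), handle end at (279,256). The stopper is at (105,158). Now I descend over the handle.

Emit:
servo_tool --pt "0 0 0 1 2 -35 0.4" --pt "0 0 0 1 2 -70 0.4" --pt "0 0 0 1 2 -105 0.4" --pt "0 0 0 1 2 -130 0.4" --pt "0 0 0 1 2 -140 0.4"

```text
clock: 2.28
tcp_pos: [0.5564, -0.0747, 0.0576]
orientation: [-0.272, -3.124, 0.0]
contact_force: [-1.3, 1.2, 0.0]
grip_width: 0.051
gripper_force: 0.0
```

Emit:
servo_tool --pt "0 0 0 0 0 0 0.4" --pt "0 0 0 0 0 0 0.4"

```text
clock: 2.45
tcp_pos: [0.5595, -0.0754, 0.0618]
orientation: [0.274, 3.13, -0.0]
contact_force: [-0.6, 0.6, 1.1]
grip_width: 0.0511
gripper_force: 0.0
```

Emit:
servo_tool --pt "0 0 0 0 -4 -25 0.4" --pt "0 0 0 0 -4 -45 0.4" --pt "0 0 0 0 -4 -55 0.4" --pt "0 0 0 0 -4 -55 0.4" --pt "0 0 0 0 -4 -55 0.4"

```text
clock: 2.87
tcp_pos: [0.56, -0.0794, 0.0074]
orientation: [0.273, 3.128, 0.0]
contact_force: [-0.6, -0.5, 0.8]
grip_width: 0.0513
gripper_force: 0.0
```

Emit:
servo_tool --pt "0 0 0 0 0 0 1" --pt "0 0 0 0 0 0 1" --pt "0 0 0 0 0 0 1" --pt "0 0 0 0 0 0 1" --pt "0 0 0 0 0 0 1" --force 100

```text
clock: 3.28
tcp_pos: [0.5603, -0.0795, 0.0081]
orientation: [0.274, 3.127, 0.001]
contact_force: [-1.7, 0.4, 8.4]
grip_width: 0.0194
gripper_force: 98.6
```

Emit:
servo_tool --pt "0 0 0 0 0 0 1" --pt "0 0 0 0 0 0 1"

```text
clock: 3.45
tcp_pos: [0.5603, -0.0795, 0.008]
orientation: [0.274, 3.127, 0.001]
contact_force: [-1.9, -0.1, 8.9]
grip_width: 0.0198
gripper_force: 98.6
```

Emit:
servo_tool --pt "0 0 0 0 0 30 1" --pt "0 0 -7 2 10 60 1" --pt "0 0 -14 4 20 90 1" --pt "0 0 -21 6 30 100 1" --pt "0 0 -28 8 40 100 1"

```text
clock: 3.87
tcp_pos: [0.5696, -0.039, 0.1103]
orientation: [1.03, 2.962, 0.005]
contact_force: [-0.2, 0.1, -0.9]
grip_width: 0.0191
gripper_force: 98.3
```

Emit:
servo_tool --pt "0 0 -7 3 10 0 1" --pt "0 0 -14 6 20 0 1" --pt "0 0 -21 9 30 0 1" --pt "0 0 -28 11 40 0 1" --pt "0 0 -35 12 47 0 1"

```text
clock: 4.28
tcp_pos: [0.5795, 0.0091, 0.1069]
orientation: [1.875, 2.521, 0.002]
contact_force: [-0.6, 0.5, -1.2]
grip_width: 0.0193
gripper_force: 98.2
```

Emit:
servo_tool --pt "0 0 -7 0 5 0 1" --pt "0 0 -7 0 5 0 1" --pt "0 0 -7 0 5 0 1" --pt "0 0 -7 0 5 0 1"

```text
clock: 4.62
tcp_pos: [0.5791, 0.0122, 0.1066]
orientation: [2.015, 2.41, 0.0]
contact_force: [0.0, -0.6, -0.2]
grip_width: 0.0196
gripper_force: 98.3
```

```bash
python3 - <<'E'
from h import *
o,b,d,T=shot('w2')
m=R.from_rotvec(o['orientation']).as_matrix(); print(o['tcp_pos'],np.degrees(np.arctan2(m[1],m[0])),o['contact_force'],o['moment'],o['grip_width'])
P=cloud('wrist',d,T)
np.set_printoptions(suppress=True,precision=4)
# blade points: in tool frame neighbourhood
Q=(P-o['tcp_pos'])@m
s=(np.abs(Q[...,1])<.014)&(Q[...,0]>.04)&(Q[...,0]<.14)&(np.abs(Q[...,2])<.035)
q=Q[s]; print(s.sum(),q.min(0),q.max(0),'fit z=a+bx',np.polyfit(q[:,0],q[:,2],1),'y fit',np.polyfit(q[:,0],q[:,1],1))
e=[np.abs(Q[...,0]-x)<.004 for x in(.06,.09,.12)]
for k in e: kk=k&s; print(Q[kk].mean(0), Q[kk][:,1].min(),Q[kk][:,1].max())
E
```

```text
[0.57909018 0.01219245 0.10657965] [100.19025999  10.19026137 -20.36191039] [ 0.03315595 -0.57376401 -0.16190422] [-0.03115561 -0.02998116 -0.02288905] 0.019595831215870947
10690 [ 0.04   -0.0088 -0.0085] [ 0.1071  0.0117 -0.0037] fit z=a+bx [-0.001  -0.0059] y fit [0.0062 0.001 ]
[ 0.06    0.0014 -0.006 ] -0.00860643132448846 0.011345421765105362
[ 0.09    0.0016 -0.006 ] -0.008250301233970947 0.01160432282411901<stdin>:11: RuntimeWarning: Mean of empty slice.
  ret = um.true_divide(
Traceback (most recent call last):
ValueError: zero-size array to reduction operation minimum which has no identity
```

View pics/w2.png

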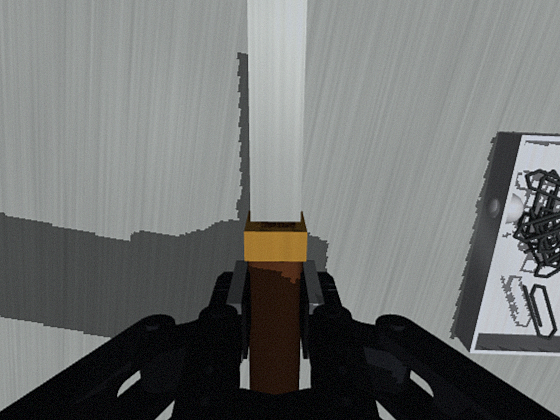

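The blade is held level, its steel edges at columns 248 and 303, with nothing near it. Next I lower it to slot height and slide it in.

Emit:
servo_tool --pt "0 0 -0.7 0 0 -20 1" --pt "0 0 -0.7 0 0 -40 1" --pt "0 0 -0.7 0 0 -47 1" --pt "0 0 -0.7 0 0 -47 1" --pt "0 0 -0.7 0 0 -47 1"

```text
clock: 5.08
tcp_pos: [0.5792, 0.012, 0.0596]
orientation: [-2.034, -2.394, 0.0]
contact_force: [-0.3, -0.5, -0.4]
grip_width: 0.0194
gripper_force: 98.3
```

Emit:
servo_tool --pt "0 0 0 -2 10 0 1" --pt "0 0 0 -3 18 0 1" --pt "0 0 0 -4 25 0 1" --pt "0 0 0 -5 30 0 1" --pt "0 0 0 -5 32 0 1"

```text
clock: 5.5
tcp_pos: [0.5741, 0.0467, 0.0596]
orientation: [-2.031, -2.396, -0.001]
contact_force: [0.7, 0.2, -0.7]
grip_width: 0.0193
gripper_force: 98.3
```

Emit:
servo_tool --pt "0 0 0 -1 5 0 1" --pt "0 0 0 -1 8 0 1" --pt "0 0 0 -2 10 0 1" --pt "0 0 0 -2 10 0 1"

```text
clock: 5.83
tcp_pos: [0.572, 0.0551, 0.0592]
orientation: [-2.033, -2.395, 0.0]
contact_force: [0.7, 0.3, -1.9]
grip_width: 0.0199
gripper_force: 98.3
```

```bash
python3 - <<'E'
from h import *
o=r.get_obs();print(o['clock'],o['tcp_pos'],o['contact_force'])
b,d=r.grab_frame('scene'); cv2.imwrite('pics/s2.png',cv2.resize(b[210:390,150:400],None,fx=3,fy=3,interpolation=2))
E
```

```text
5.8333 [0.57197125 0.05509485 0.05922076] [ 0.68563678  0.29685686 -1.88696447]
```

View pics/s2.png

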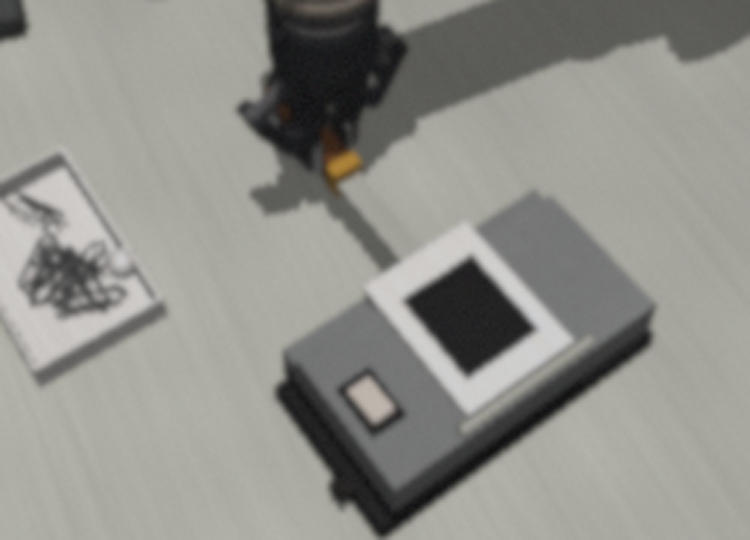

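The blade lies under the free edge at about (400,258), between step and cover. Now I lift.

Emit:
servo_tool --pt "0 0 0 0 0 5 1" --pt "0 0 0 0 0 10 1" --pt "0 0 0 0 0 16 1" --pt "0 0 0 0 1 22 1" --pt "0 0 0 0 2 28 1"

```text
clock: 6.3
tcp_pos: [0.5722, 0.0563, 0.0881]
orientation: [2.034, 2.394, -0.0]
contact_force: [-1.1, -0.8, -1.8]
grip_width: 0.0195
gripper_force: 98.2
```

Emit:
servo_tool --pt "0 0 0 0 2 8 1" --pt "0 0 0 -1 5 16 1" --pt "0 0 0 -1 8 24 1" --pt "0 0 0 -2 11 32 1" --pt "0 0 0 -2 14 40 1"

```text
clock: 6.72
tcp_pos: [0.5701, 0.0712, 0.1282]
orientation: [-2.034, -2.395, -0.001]
contact_force: [0.3, 0.4, -2.1]
grip_width: 0.0196
gripper_force: 98.2
```

```bash
cat > cov.py <<'E'
from h import *
import sys
o=r.get_obs();print(o['clock'],o['tcp_pos'],o['contact_force'])
c,s=np.cos(np.radians(9.5)),np.sin(np.radians(9.5))
for n in ('scene','top'):
    b,d=r.grab_frame(n); cv2.imwrite(f'pics/{n}_{sys.argv[1]}.png',b); P=cloud(n,d,c2w(n))
    X=P-[.545,.2248,0]; q=np.stack([X[...,0]*c+X[...,1]*s,-X[...,0]*s+X[...,1]*c,X[...,2]],-1).reshape(-1,3)
    m=(np.abs(np.abs(q[:,0])-.034)<.009)&(q[:,1]>-.11)&(q[:,1]<.12)&(q[:,2]>.078)&(q[:,2]<.2)
    q=q[m]*1000; 
    if len(q)<30: print(n,len(q)); continue
    v=np.linalg.svd(q[:,1:]-q[:,1:].mean(0))[2][0] if len(q)<5000 else 0
    print(n,len(q),q.min(0).round(),q.max(0).round(),'angle',np.arctan2(abs(v[1]),-v[0]*np.sign(v[1])))
E
python3 cov.py a
```

```text
6.7167 [0.57008471 0.0711783  0.12824068] [ 0.26198101  0.3743623  -2.09964695]
scene 954 [-43. -36.  78.] [ 43.  62. 145.] angle 0.6285470286135109
top 0
```

Cover is at 0.63 rad, with the blade carrying it. Next I push it right over with the tip.

Emit:
servo_tool --pt "0 0 0 -1 8 5 1" --pt "0 0 0 -2 16 9 1" --pt "0 0 0 -4 24 12 1" --pt "0 0 0 -5 31 13 1" --pt "0 0 0 -6 38 13 1"

```text
clock: 7.23
tcp_pos: [0.5641, 0.1097, 0.1405]
orientation: [2.033, 2.395, 0.001]
contact_force: [-0.1, -0.9, -1.6]
grip_width: 0.0198
gripper_force: 98.2
```

Emit:
servo_tool --pt "0 0 0 -1 8 0 1" --pt "0 0 0 -3 16 0 1" --pt "0 0 0 -4 24 0 1" --pt "0 0 0 -5 32 0 1" --pt "0 0 0 -6 40 0 1"

```text
clock: 7.65
tcp_pos: [0.5579, 0.1495, 0.1402]
orientation: [-2.034, -2.394, 0.0]
contact_force: [-0.2, -1.2, -1.1]
grip_width: 0.0197
gripper_force: 98.3
```

Emit:
servo_tool --pt "0 0 0 -1 8 0 1" --pt "0 0 0 -3 16 0 1" --pt "0 0 0 -4 24 0 1" --pt "0 0 0 -5 32 0 1" --pt "0 0 0 -6 37 0 1"

```text
clock: 8.07
tcp_pos: [0.552, 0.1871, 0.1402]
orientation: [-2.033, -2.395, -0.0]
contact_force: [0.3, 0.0, -1.4]
grip_width: 0.0193
gripper_force: 98.3
```

```bash
python3 cov.py b
```

```text
8.0667 [0.55196321 0.18711273 0.14023696] [ 0.30145352  0.04949184 -1.44251958]
scene 263 [-42. -44.  80.] [ 43. 106. 200.] angle 0.338750015309794
top 319 [-43. -50.  78.] [ 42.  98. 200.] angle 0.5940791673703987
```

Emit:
servo_tool --pt "0 0 0 -1 6 0 1" --pt "0 0 0 -2 12 0 1" --pt "0 0 0 -2 12 0 1"

```text
clock: 8.42
tcp_pos: [0.55, 0.1991, 0.1403]
orientation: [-2.032, -2.395, -0.001]
contact_force: [0.9, -0.8, -1.7]
grip_width: 0.0196
gripper_force: 98.3
```

Emit:
servo_tool --pt "0 0 0 5 -30 0 1" --pt "0 0 0 10 -60 0 1" --pt "0 0 0 15 -90 0 1" --pt "0 0 0 20 -120 0 1" --pt "0 0 0 25 -150 0 1"

```text
clock: 8.83
tcp_pos: [0.5753, 0.0463, 0.1404]
orientation: [2.034, 2.395, 0.001]
contact_force: [-1.1, 0.1, -0.7]
grip_width: 0.0198
gripper_force: 98.3
```

Emit:
servo_tool --pt "0 0 0 5 -30 0 1" --pt "0 0 0 8 -45 -30 1" --pt "0 0 0 8 -45 -60 1" --pt "0 0 0 8 -45 -80 1" --pt "0 0 0 8 -45 -80 1"

```text
clock: 9.25
tcp_pos: [0.5803, 0.0023, 0.0566]
orientation: [-2.032, -2.39, 0.008]
contact_force: [-1.0, 0.4, -1.8]
grip_width: 0.0195
gripper_force: 98.3
```

```bash
python3 cov.py c
```

```text
9.25 [0.58025284 0.00229869 0.05660622] [-1.02025112  0.39726842 -1.76601258]
scene 290 [-42.  59.  78.] [ 43. 119. 170.] angle 2.1293447445490834
top 621 [-43.  58.  79.] [ 43. 119. 172.] angle 2.1218025027306147
```

View pics/scene_c.png

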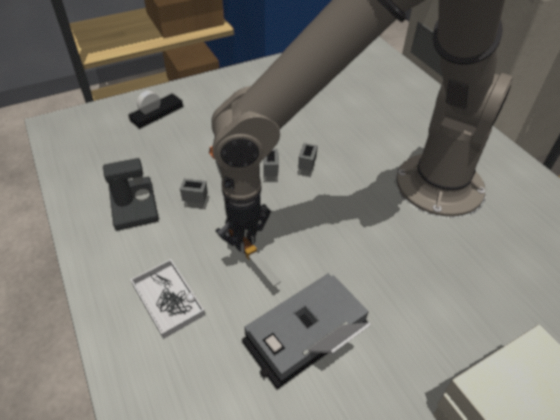

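The cover stands open (about 2.12 rad), and the well shows dark at (307,317). Now I lay the blade down.

Emit:
servo_tool --pt "0 0 0 0 0 -20 1" --pt "0 0 0 0 0 -35 1" --pt "0 0 0 0 0 -45 1" --pt "0 0 0 0 0 -48 1" --pt "0 0 0 0 0 -48 1"

```text
clock: 9.77
tcp_pos: [0.5835, 0.0028, 0.0127]
orientation: [2.033, 2.394, 0.0]
contact_force: [0.2, 0.3, -1.7]
grip_width: 0.0198
gripper_force: 98.3
```

Emit:
servo_tool --pt "0 0 0 0 0 -2 1" --pt "0 0 0 0 0 -4 1" --pt "0 0 0 0 0 -4 1"

```text
clock: 10.02
tcp_pos: [0.5835, 0.0027, 0.0087]
orientation: [2.033, 2.394, 0.001]
contact_force: [0.8, 1.3, -1.2]
grip_width: 0.0197
gripper_force: 98.3
```

```bash
cat > well.py <<'E'
from h import *
import sys
for n in ('top','wrist')[:int(sys.argv[1])]:
    o=r.get_obs(); T=c2w(n,o); b,d=r.grab_frame(n); P=cloud(n,d,T); cv2.imwrite(f'pics/well_{n}_{sys.argv[2]}.png',b)
    near=np.hypot(P[...,0]-.545,P[...,1]-.2248)<.045
    nv=cv2.morphologyEx(near.astype(np.uint8),cv2.MORPH_CLOSE,np.ones((9,9)))>0
    g=b.mean(2); print(n,g[nv].min(),np.median(g[nv])); rects(n,(g<0.55*np.median(g[nv]))&nv,.070,T,'dark',20)
    rects(n,nv&((P[...,2]<.062)|(d<=0)),.070,T,'deep',20)
E
python3 well.py 1 a; python3 -c "
from h import *
o=r.get_obs();print(o['tcp_pos'],o['contact_force'],o['moment'])"
```

```text
top 115.66666666666667 129.33333333333334
[0.58343487 0.00264057 0.00871561] [ 0.49301057  0.50198506 -1.32134439] [ 0.00375559  0.03110813 -0.00250652]
```

Emit:
servo_tool --pt "0 0 0 0 0 -1 1" --pt "0 0 0 0 0 -1 0.6" --pt "0 0 0 0 0 -1 0.5" --pt "0 0 0 0 0 -1 0.4" --pt "0 0 0 0 0 -1 0.4"

```text
clock: 10.48
tcp_pos: [0.5833, 0.0026, 0.0074]
orientation: [2.034, 2.394, 0.0]
contact_force: [-0.3, -1.0, -0.0]
grip_width: 0.0515
gripper_force: 0.0
```

Emit:
servo_tool --pt "0 0 0 0 0 10 0.4" --pt "0 0 0 0 0 30 0.4" --pt "0 0 0 0 0 65 0.4" --pt "0 0 0 0 0 100 0.4" --pt "0 0 0 0 0 140 0.4"

```text
clock: 10.9
tcp_pos: [0.5821, 0.0023, 0.1485]
orientation: [-2.034, -2.393, 0.003]
contact_force: [0.9, 0.6, 0.6]
grip_width: 0.0508
gripper_force: 0.0
```

Emit:
servo_tool --pt "0 0 0 -6 35 30 0.4" --pt "0 0 0 -12 70 60 0.2" --pt "0 0 0 -18 105 60 0" --pt "0 0 0 -20 120 60 0" --pt "0 0 0 -20 120 60 0"

```text
clock: 11.32
tcp_pos: [0.5626, 0.1289, 0.2084]
orientation: [-2.023, -2.401, -0.005]
contact_force: [-0.6, 0.5, -0.2]
grip_width: 0.085
gripper_force: 0.0
```

Emit:
servo_tool --pt "0 0 0 0 0 0 0" --pt "0 0 0 0 0 0 0" --pt "0 0 0 0 0 0 0"

```text
clock: 11.57
tcp_pos: [0.5632, 0.1205, 0.2074]
orientation: [2.037, 2.391, -0.001]
contact_force: [-0.0, -0.9, -0.0]
grip_width: 0.0856
gripper_force: 0.0
```

```bash
python3 - <<'E'
from h import *
o,b,d,T=shot('w3'); m=R.from_rotvec(o['orientation']).as_matrix(); print(o['tcp_pos'],np.degrees(np.arctan2(m[1],m[0])))
P=cloud('wrist',d,T)
c,s=np.cos(np.radians(9.5)),np.sin(np.radians(9.5))
o3=[.545,.2248,0]
# intensity in stapler-rectified view of plane z=.07 (0.25 mm/px)
i,f=info('wrist'); Ti=np.linalg.inv(T)
yy,xx=np.mgrid[-.05:.05:.00025,-.05:.05:.00025]
W=np.stack([o3[0]+xx*c-yy*s,o3[1]+xx*s+yy*c,np.full_like(xx,.07)],-1)@Ti[:3,:3].T+Ti[:3,3]
u=(i['cx']-f*W[...,0]/W[...,2]).astype(np.float32); v=(i['cy']+f*W[...,1]/W[...,2]).astype(np.float32)
g=cv2.remap(b,u,v,1); cv2.imwrite('pics/rect3.png',g)
zc=cv2.remap(np.nan_to_num(P[...,2]).astype(np.float32),u,v,0)
np.set_printoptions(suppress=True,precision=0,linewidth=200)
G=g.mean(2)
print('x profile',G[190:210].mean(0)[80:320:6]); print('y profile',G[:,190:210].mean(1)[60:340:6])
print('z x',(1000*zc[190:210].mean(0))[80:320:6]);print('z y',(1000*zc[:,190:210].mean(1))[60:340:6])
E
```

```text
[0.56319106 0.12050151 0.20740166] [ 99.13997524   9.139966   -97.40446127]
x profile [117. 117. 118. 116. 116. 116. 115. 116. 120. 118. 115.  80.  56.  34.  45.  44.  44.  46.  44.  45.  44.  44.  45.  44.  45.  45.  45.  42.  20.  13.  17.  58.  85. 106. 118. 117. 117. 116. 116.
 117.]
y profile [118. 118. 118. 119. 119. 118. 120.  85.  73.  40.  41.  41.  42.  43.  41.  42.  42.  44.  44.  44.  44.  47.  44.  44.  44.  46.  45.  45.  45.  36.  16.  15.  16.  19.  22.  18.  36.  72. 116.
 123. 122. 122. 123. 122. 121. 121.   0.]
z x [70. 69. 70. 70. 70. 70. 70. 70. 70. 70. 70. 69. 62. 38. 38. 38. 38. 38. 38. 38. 38. 38. 38. 38. 38. 38. 38. 38. 38. 38. 38. 69. 70. 70. 70. 70. 70. 70. 69. 70.]
z y [71. 70. 70. 70. 70. 59. 70. 70. 69. 38. 38. 38. 38. 38. 38. 38. 38. 38. 38. 38. 38. 38. 38. 37. 38. 38. 38. 38. 38. 38. 38. 38. 38. 38. 40. 55. 67. 69. 70. 69. 70. 70. 69. 71. 70. 70.  0.]
```

View pics/w3.png

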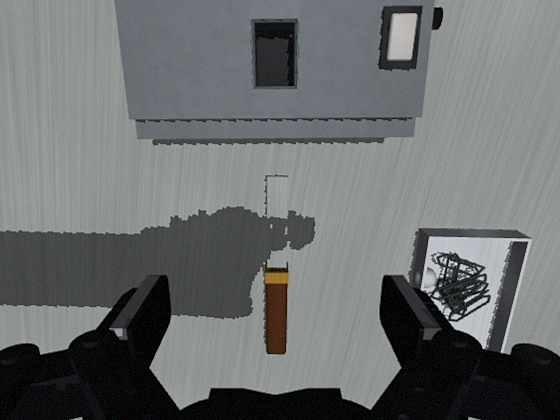

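The blade lies flat (handle at (277,318)). The well is at (274,54), with the chamfer showing around it. I fit its rectangle precisely next.

```bash
cat > wf.py <<'E'
from h import *
import sys
z=np.load(sys.argv[1]+'.npz'); b,T=z['b'],z['T']; g=b.mean(2)
i,f=info('wrist'); p=np.linalg.inv(T)@[.545,.2248,.07,1]; u0,v0=i['cx']-f*p[0]/p[2],i['cy']+f*p[1]/p[2]; print(u0,v0)
big=cv2.resize(g.astype(np.float32),None,fx=4,fy=4,interpolation=cv2.INTER_LINEAR)
n,l=cv2.connectedComponents((big<float(sys.argv[2])).astype(np.uint8)); m=l==l[int(v0*4),int(u0*4)]
cs,_=cv2.findContours(m.astype(np.uint8),0,cv2.CHAIN_APPROX_NONE); c=max(cs,key=cv2.contourArea)[:,0]
w=onz('wrist',(c+.5)/4-.5,.07,T)[:,:2]*1000; print(cv2.minAreaRect(w.astype(np.float32)))
E
python3 wf.py w3 100; python3 wf.py w3 60
```

```text
271.3597766358713 51.925511004593886
((547.3023681640625, 223.56646728515625), (34.4743766784668, 46.68440246582031), 9.581894874572754)
271.3597766358713 51.925511004593886
((548.1466064453125, 223.66033935546875), (30.32982635498047, 42.573455810546875), 9.98953914642334)
```

Emit:
servo_tool --pt "0 0 -6 -20 -140 0 0" --pt "0 0 -6 -20 -140 0 0" --pt "0 0 -6 -20 -140 0 0" --pt "0 0 -6 -20 -140 0 0" --pt "0 0 -6 -20 -140 0 0"

```text
clock: 12.03
tcp_pos: [0.5418, -0.0248, 0.2078]
orientation: [2.168, 2.272, -0.002]
contact_force: [0.7, -0.6, -0.2]
grip_width: 0.0856
gripper_force: 0.0
```

Emit:
servo_tool --pt "0 0 -6 -20 -140 0 0" --pt "0 0 -6 -20 -140 0 0" --pt "0 0 -6 -20 -140 0 0" --pt "0 0 -6 -20 -140 0 0" --pt "0 0 -6 -20 -140 0 0"

```text
clock: 12.45
tcp_pos: [0.5216, -0.1633, 0.2078]
orientation: [2.282, 2.157, -0.002]
contact_force: [-0.5, -0.2, 1.0]
grip_width: 0.0853
gripper_force: 0.0
```

Emit:
servo_tool --pt "0 0 -4 -19 -142 -10 0" --pt "0 0 -4 -19 -142 -10 0" --pt "0 0 -4 -19 -142 -10 0" --pt "0 0 -4 -19 -142 -10 0" --pt "0 0 -4 -19 -142 -10 0"

```text
clock: 12.87
tcp_pos: [0.5022, -0.3044, 0.1974]
orientation: [2.354, 2.078, -0.004]
contact_force: [-0.5, 0.5, 1.1]
grip_width: 0.0859
gripper_force: 0.0
```

Emit:
servo_tool --pt "0 0 0 0 0 0 0" --pt "0 0 0 0 0 0 0" --pt "0 0 0 0 0 0 0"

```text
clock: 13.12
tcp_pos: [0.5051, -0.2972, 0.197]
orientation: [-2.344, -2.091, -0.001]
contact_force: [0.6, 0.3, -0.4]
grip_width: 0.0853
gripper_force: 0.0
```

```bash
python3 - <<'E'
from h import *
o,b,d,T=shot('w4'); m=R.from_rotvec(o['orientation']).as_matrix(); print(o['tcp_pos'],np.degrees(np.arctan2(m[1],m[0])))
P=cloud('wrist',d,T); H=P[...,2]
near=(np.hypot(P[...,0]-.504,P[...,1]+.302)<.1)
rects('wrist',(H>.068)&(H<.085)&near,.075,T,'head')
g=b.mean(2); rects('wrist',(g<60)&(H>.06)&(H<.085)&near,.075,T,'panel',100)
hsv=cv2.cvtColor(b,cv2.COLOR_BGR2HSV)
near=np.hypot(P[...,0]-.504,P[...,1]+.302)<.15
rects('wrist',(hsv[...,1]>120)&near&(H>.01)&(H<.06),.04,T,'col')
E
```

```text
[ 0.50514838 -0.29722899  0.19700247] [83.47246137 -6.52751876 96.11873727]
head [ 508.4 -305.5   59.8   39.7   83.2] [279. 210.] [253 173] [305 247]
panel [ 507.7 -310.    50.4   39.3   83.5] [279. 221.] [253 185] [303 247]
panel [ 512.1 -275.5   37.2    3.2   -7.7] [279. 173.] [254 170] [304 175]
col [ 493.6 -382.3   54.1    5.7    5. ] [272. 280.] [243 273] [300 287]
col [ 492.6 -366.2   53.5   20.8    4.5] [270. 265.] [241 250] [298 279]
col [ 509.2 -222.    50.    49.7   38.1] [268.  97.] [236  64] [299 130]
```

View pics/w4.png

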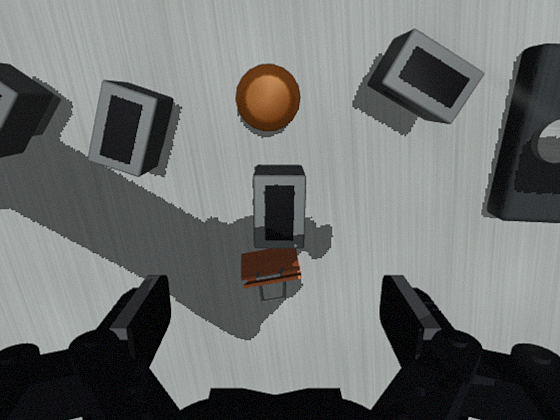

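The chosen cartridge is at (279,210), the stopper at (268,97) and the clip at (270,268). The cartridge's long sides are free for the fingers.

Emit:
servo_tool --pt "0 0 0 2 -7 -30 0" --pt "0 0 0 2 -7 -65 0" --pt "0 0 0 2 -7 -95 0" --pt "0 0 0 2 -7 -100 0" --pt "0 0 0 2 -7 -100 0"

```text
clock: 13.58
tcp_pos: [0.5055, -0.3046, 0.0958]
orientation: [-2.343, -2.087, 0.002]
contact_force: [-0.8, -0.5, 0.0]
grip_width: 0.0853
gripper_force: 0.0
```

Emit:
servo_tool --pt "0 0 0 0 0 -20 0" --pt "0 0 0 0 0 -40 0" --pt "0 0 0 0 0 -53 0" --pt "0 0 0 0 0 -55 0" --pt "0 0 0 0 0 -55 0"

```text
clock: 14.0
tcp_pos: [0.5066, -0.3064, 0.043]
orientation: [2.347, 2.088, 0.0]
contact_force: [0.3, -0.2, 0.7]
grip_width: 0.0855
gripper_force: 0.0
```

```bash
python3 - <<'E'
from h import *
o,b,d,T=shot('w5'); m=R.from_rotvec(o['orientation']).as_matrix(); print(o['tcp_pos'],o['contact_force'])
P=cloud('wrist',d,T); Q=(P-o['tcp_pos'])@m
s=(P[...,2]>.068)&(P[...,2]<.082)&(abs(Q[...,1])<.03)&(Q[...,0]>-.04)&(Q[...,0]<.05)
rects('wrist',s,.075,T,'head'); print(Q[s].min(0),Q[s].max(0))
E
```

```text
[ 0.50663269 -0.30637147  0.04299042] [ 0.28628479 -0.17202143  0.65857006]
head [ 508.7 -304.5   61.9   39.3   83.1] [277. 310.] [218 235] [336 387]
[-0.03012049 -0.01829105 -0.03509633] [ 0.03071052  0.02191291 -0.02502402]
```

Emit:
servo_tool --pt "0 0 0 0 0 0 0.5" --pt "0 0 0 0 0 0 1" --pt "0 0 0 0 0 0 1" --pt "0 0 0 0 0 0 1" --pt "0 0 0 0 0 0 1" --force 80

```text
clock: 14.47
tcp_pos: [0.5067, -0.3067, 0.0432]
orientation: [2.347, 2.087, 0.001]
contact_force: [-1.2, 0.1, 5.8]
grip_width: 0.0389
gripper_force: 80.1
```

Emit:
servo_tool --pt "0 0 0 0 0 0 1" --pt "0 0 0 0 0 5 1" --pt "0 0 0 0 0 20 1" --pt "0 0 0 0 0 45 1" --pt "0 0 0 0 0 80 1"

```text
clock: 14.88
tcp_pos: [0.5043, -0.3051, 0.1211]
orientation: [-2.344, -2.085, 0.004]
contact_force: [1.2, 0.3, -0.9]
grip_width: 0.0389
gripper_force: 80.7
```

Emit:
servo_tool --pt "0 0 0 0 0 20 1" --pt "0 0 0 0 0 20 1" --pt "0 0 0 0 0 20 1"

```text
clock: 15.13
tcp_pos: [0.5066, -0.3064, 0.1432]
orientation: [2.346, 2.087, 0.002]
contact_force: [-0.6, 0.9, -2.4]
grip_width: 0.0391
gripper_force: 80.8
```

```bash
cat > held.py <<'E'
from h import *
import sys
o,b,d,T=shot(sys.argv[1]); m=R.from_rotvec(o['orientation']).as_matrix(); print(o['tcp_pos'],o['contact_force'],o['grip_width'],np.degrees(np.arctan2(m[1],m[0])))
P=cloud('wrist',d,T); Q=(P-o['tcp_pos'])@m
s=(Q[...,2]<-.024)&(Q[...,2]>-.045)&(abs(Q[...,1])<.024)&(Q[...,0]>-.045)&(Q[...,0]<.05)
q=Q[s]; A=np.c_[np.ones(len(q)),q[:,:2]]; k=np.linalg.lstsq(A,q[:,2],rcond=None)[0]; print('top z,slopes',k)
zt=o['tcp_pos'][2]-k[0]; rects('wrist',s,zt,T,'head'); print(np.percentile(q,[.2,99.8],axis=0))
E
python3 held.py w6
```

```text
[ 0.50660061 -0.30644356  0.14323847] [-0.62160328  0.85526568 -2.35943743] 0.039125867520298445 [83.31674233 -6.68325091 -8.38818637]
top z,slopes [-0.03265921  0.02691679 -0.00032409]
head [ 506.7 -303.7   61.8   53.6   83.2] [272. 311.] [194 234] [347 387]
[[-0.0289827  -0.02352519 -0.04423061]
 [ 0.03047607  0.02369058 -0.02425645]]
```

Emit:
servo_tool --pt "0 0 1 3 34 15 1" --pt "0 0 2 5 70 25 1" --pt "0 0 3 8 106 27 1" --pt "0 0 4 10 142 27 1" --pt "0 0 5.5 13 176 27 1"

```text
clock: 15.6
tcp_pos: [0.5179, -0.1281, 0.1679]
orientation: [-2.242, -2.198, 0.003]
contact_force: [0.3, -0.1, -1.7]
grip_width: 0.0391
gripper_force: 81.0
```

Emit:
servo_tool --pt "0 0 1 3 36 0 1" --pt "0 0 2 5 72 0 1" --pt "0 0 3 8 108 0 1" --pt "0 0 4 10 144 0 1" --pt "0 0 5.5 13 176 0 1"

```text
clock: 16.02
tcp_pos: [0.5305, 0.0482, 0.1677]
orientation: [-2.132, -2.304, 0.004]
contact_force: [0.7, 0.3, -1.4]
grip_width: 0.0388
gripper_force: 81.1
```

Emit:
servo_tool --pt "0 0 1 3 36 0 1" --pt "0 0 2 5 72 0 1" --pt "0 0 3 8 108 0 1" --pt "0 0 4 10 144 0 1" --pt "0 0 5.4 13 176 0 1"

```text
clock: 16.43
tcp_pos: [0.5434, 0.2241, 0.1674]
orientation: [-2.022, -2.403, 0.005]
contact_force: [0.1, -0.4, -1.4]
grip_width: 0.0389
gripper_force: 81.1
```

Emit:
servo_tool --pt "0 0 0 0 0 -15 1" --pt "0 0 0 0 0 -30 1" --pt "0 0 0 0 0 -38 1" --pt "0 0 0 0 0 -38 1" --pt "0 0 0 0 0 -38 1"

```text
clock: 16.85
tcp_pos: [0.5445, 0.2206, 0.1303]
orientation: [-2.027, -2.4, 0.004]
contact_force: [0.6, 0.2, -2.4]
grip_width: 0.0395
gripper_force: 81.2
```

```bash
sed -i 's/abs(Q\[...,1\])<.024)/abs(Q[...,1]-.0015)<.015)/' held.py; python3 held.py w7
```

```text
[0.54447381 0.22059361 0.13034275] [ 0.60549483  0.19834138 -2.43190273] 0.039455378960465456 [  99.63845989    9.63830494 -143.46472852]
top z,slopes [-0.03232084  0.02622444 -0.00383039]
head [545.7 223.   62.   30.1 -80.3] [276. 309.] [231 234] [321 387]
[[-0.02964413 -0.01342978 -0.0343586 ]
 [ 0.03011883  0.01644229 -0.02427348]]
```

View pics/w7.png

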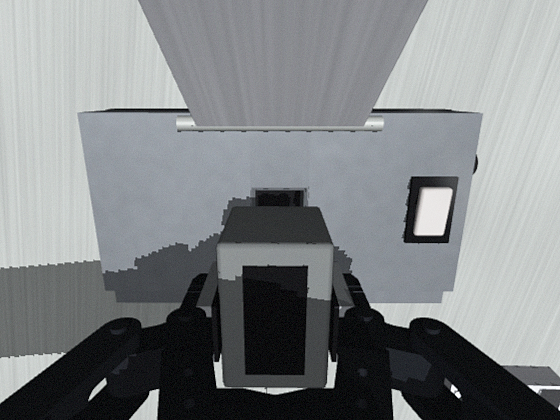

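The held cartridge (top at (276,310)) is square above the well. The well's far edge shows at row 188, columns 250–308. I check the lateral offset from that edge.

```bash
python3 - <<'E'
from h import *
z=np.load('w7.npz');b,T,d=z['b'],z['T'],z['d'];o=r.get_obs();m=R.from_rotvec(o['orientation']).as_matrix()
g=b.mean(2); np.set_printoptions(suppress=True,precision=1,linewidth=220)
print(g[196:202,240:320].mean(0)); print(g[180:200,270:290].mean(1))
tcp=np.array([.54447,.22059,.13034])
def tl(px,zz): return ((onz('wrist',px,zz,T)-tcp)@m)*1000
print(tl([[248,198],[309,198],[250,198],[306,198],[279,187]],.07))
P=cloud('wrist',d,T);Q=(P-tcp)@m
s=(abs(Q[...,1]-.0015)<.012)&(abs(Q[...,0])<.024)&(Q[...,2]<-.02);q=Q[s]
print(np.linalg.lstsq(np.c_[np.ones(len(q)),q[:,:2]],q[:,2],rcond=None)[0],np.degrees(np.arccos(-m[2,2])))
zt=.130+.0325
for row in (260,300,340,370): 
    print(row,g[row,212:222],g[row,328:340])
print(tl([[218,260],[332,260],[217,340],[332,340],[275,243],[275,387]],zt))
E
```

```text
[104.1 116.9 122.3 121.9 123.6 126.3  97.6  77.6  80.7  94.8  87.8  79.8  70.2  68.5  74.4  47.2  32.6  31.8  20.3  14.3  16.1  15.3  15.8  13.9  18.2  16.1  15.3  17.   15.7  14.2  17.4  18.3  15.2  16.9  14.6  14.1
  17.4  14.8  14.2  14.8  15.3  16.   15.3  15.9  15.8  13.9  14.9  17.2  17.6  21.1  27.3  33.6  33.9  25.6  17.6  13.9  13.8  18.1  14.4  16.3  34.6  37.8  31.6  68.1 100.6 106.4 103.2 128.3 140.6 151.5 154.7 154.
 154.1 154.8 153.1 155.1 153.4 154.9 154.7 156.1]
[152.4 152.5 151.7 150.8 150.3 150.1 152.7 139.2 103.9 110.2  65.3  27.3  33.8  32.5  23.3  20.   16.5  16.   15.3  17.1]
[[ 19.4 -14.5  60.3]
 [ 19.4  21.   60.3]
 [ 19.4 -13.4  60.3]
 [ 19.4  19.2  60.3]
 [ 26.    3.5  60.3]]
[-0.  -0.6 -0. ] 0.04381015219895958
260 [ 78.3  73.3  78.   75.3  62.  103.  126.  128.  136.  148.3] [147.3 142.  126.7 118.3 114.3  74.   65.3  76.3  71.7  66.   78.3  69. ]
300 [43.  14.   4.3 20.3  0.   7.7 14.7 15.7 67.7 69. ] [85.7 86.3 53.7 11.3 15.3 11.   9.3 13.   5.  37.  56.  58. ]
340 [13.3 25.7 23.  23.  31.  21.   9.  10.7  7.7 20. ] [33.7  4.3 12.3 12.  18.3 20.7 22.7 25.3 26.3 19.3 13.3 12.3]
370 [  4.7   0.  151.3 208.  212.7 209.7 204.  206.3 213.  224.3] [201.7 204.  202.7 203.3 204.7 206.3 211.  186.7  81.7   0.    6.   14.3]
[[ 23.8 -17.8 -32.2]
 [ 23.8  20.4 -32.2]
 [ -7.9 -19.6 -32.1]
 [ -7.8  21.9 -32.2]
 [ 29.9   1.3 -32.2]
 [-29.    1.4 -32.1]]
```

Emit:
servo_tool --pt "0 0 0 1 1.7 -5 1" --pt "0 0 0 1 1.7 -10 1" --pt "0 0 0 1 1.7 -13 1" --pt "0 0 0 1 1.7 -13 1" --pt "0 0 0 1 1.7 -13 1"

```text
clock: 17.32
tcp_pos: [0.5461, 0.2232, 0.1182]
orientation: [-2.026, -2.401, 0.0]
contact_force: [0.3, -0.3, -1.7]
grip_width: 0.0389
gripper_force: 81.2
```

Emit:
servo_tool --pt "0 0 0 0 0 -1.5 1" --pt "0 0 0 0 0 -3 1" --pt "0 0 0 0 0 -4.5 1" --pt "0 0 0 0 0 -6 1" --pt "0 0 0 0 0 -6 1"

```text
clock: 17.73
tcp_pos: [0.546, 0.2232, 0.112]
orientation: [-2.025, -2.401, 0.001]
contact_force: [0.5, -0.1, -2.0]
grip_width: 0.039
gripper_force: 81.2
```

Emit:
servo_tool --pt "0 0 0 -0.3 -0.6 -1 1" --pt "0 0 0 -0.3 -0.6 -2 1" --pt "0 0 0 -0.3 -0.6 -3.5 1" --pt "0 0 0 -0.3 -0.6 -5 1" --pt "0 0 0 -0.3 -0.6 -5 1"

```text
clock: 18.15
tcp_pos: [0.5457, 0.2226, 0.107]
orientation: [-2.025, -2.401, 0.001]
contact_force: [-0.5, -0.2, -2.3]
grip_width: 0.0393
gripper_force: 81.2
```

No contact, and the plug is already inside the mouth (bottom at about 64 mm).

Emit:
servo_tool --pt "0 0 0 0 0 -2 1" --pt "0 0 0 0 0 -4 1" --pt "0 0 0 0 0 -6 1" --pt "0 0 0 0 0 -8 1" --pt "0 0 0 0 0 -10 1"

```text
clock: 18.57
tcp_pos: [0.5458, 0.2227, 0.0971]
orientation: [-2.026, -2.401, 0.0]
contact_force: [0.6, -0.2, -1.4]
grip_width: 0.0388
gripper_force: 81.2
```

Emit:
servo_tool --pt "0 0 0 0 0 -2 1" --pt "0 0 0 0 0 -4 1" --pt "0 0 0 0 0 -6 1" --pt "0 0 0 0 0 -8 1" --pt "0 0 0 0 0 -10 1"

```text
clock: 18.98
tcp_pos: [0.5459, 0.2227, 0.0871]
orientation: [-2.026, -2.401, 0.0]
contact_force: [-0.3, 1.2, -2.5]
grip_width: 0.0393
gripper_force: 81.2
```

Emit:
servo_tool --pt "0 0 0 0 0 -1 1" --pt "0 0 0 0 0 -2 1" --pt "0 0 0 0 0 -3 1" --pt "0 0 0 0 0 -4 1" --pt "0 0 0 0 0 -4 1"

```text
clock: 19.4
tcp_pos: [0.5459, 0.2227, 0.0833]
orientation: [-2.026, -2.401, -0.0]
contact_force: [-0.0, 0.2, -1.6]
grip_width: 0.0392
gripper_force: 81.0
```

Emit:
servo_tool --pt "0 0 0 0 0 -0.7 1" --pt "0 0 0 0 0 -1.4 1" --pt "0 0 0 0 0 -1.4 1"

```text
clock: 19.65
tcp_pos: [0.546, 0.2227, 0.0832]
orientation: [-2.025, -2.4, -0.001]
contact_force: [-4.2, -1.3, 11.3]
grip_width: 0.0393
gripper_force: 82.6
```

Emit:
servo_tool --pt "0 0 0 0 0 0 0.6" --pt "0 0 0 0 0 0 0.3" --pt "0 0 0 0 0 0 0" --pt "0 0 0 0 0 0 0" --pt "0 0 0 0 0 0 0"

```text
clock: 20.07
tcp_pos: [0.546, 0.2228, 0.0819]
orientation: [2.025, 2.401, 0.0]
contact_force: [-0.2, -0.2, 0.4]
grip_width: 0.0844
gripper_force: 0.0
```

Emit:
servo_tool --pt "0 0 0 0 0 10 0" --pt "0 0 0 0 0 35 0" --pt "0 0 0 0 0 70 0" --pt "0 0 0 0 0 105 0" --pt "0 0 0 0 0 130 0"

```text
clock: 20.48
tcp_pos: [0.5468, 0.2224, 0.2154]
orientation: [2.026, 2.4, 0.004]
contact_force: [0.6, -0.0, 0.0]
grip_width: 0.0855
gripper_force: 0.0
```

Emit:
servo_tool --pt "0 0 0 6 -40 0 0" --pt "0 0 0 10 -60 0 0" --pt "0 0 0 10 -60 0 0" --pt "0 0 0 10 -60 0 0" --pt "0 0 0 10 -60 0 0"

```text
clock: 20.9
tcp_pos: [0.5558, 0.1633, 0.2122]
orientation: [-2.025, -2.401, -0.001]
contact_force: [0.5, -0.5, 0.1]
grip_width: 0.0854
gripper_force: 0.0
```

```bash
python3 - <<'E'
from h import *
o,b,d,T=shot('w8'); print(o['tcp_pos'],o['contact_force'])
P=cloud('wrist',d,T);H=P[...,2]; near=np.hypot(P[...,0]-.546,P[...,1]-.224)<.04
s=near&(H>.1); q=P[s]; k=np.linalg.lstsq(np.c_[np.ones(len(q)),q[:,:2]],q[:,2],rcond=None)[0]
rects('wrist',s,.115,T,'head'); s2=near&(H>.108); q=P[s2]; print('top z',np.median(q[:,2]),'stapler z',np.median(H[(np.hypot(P[...,0]-.546,P[...,1]-.224)<.09)&(H<.08)&(H>.06)]))
q=P[(np.hypot(P[...,0]-.546,P[...,1]-.224)<.022)&(H>.1)]; print('slopes',np.linalg.lstsq(np.c_[np.ones(len(q)),q[:,:2]],q[:,2],rcond=None)[0])
# blade and others in top
b,d=r.grab_frame('top'); P=cloud('top',d,c2w('top'));hsv=cv2.cvtColor(b,cv2.COLOR_BGR2HSV)
near=(P[...,1]<.1)&(P[...,1]>-.45)&(P[...,0]>.4)&(P[...,0]<.66)&(P[...,2]<.1)
rects('top',(hsv[...,1]>120)&near,.03,c2w('top'),'col',25)
E
python3 cov.py d
```

```text
[0.55576549 0.16333457 0.212163  ] [ 0.50390072 -0.51375997  0.14518447]
head [547.2 222.9  59.   39.6 -80.4] [276. 120.] [244  73] [307 167]
top z 0.11531821857886013 stapler z 0.07006066277541123
slopes [ 0.11414111  0.00301518 -0.00096951]
col [ 487.4 -374.6   54.3   31.5    4.4] [425. 210.] [418 198] [432 221]
col [ 506.4 -222.6   48.1   47.6    0.7] [361. 200.] [351 190] [371 210]
col [580.7 -18.3  97.   25.3 -83.4] [275. 167.] [256 161] [296 174]
21.0 [0.55556867 0.16402791 0.21177545] [-0.02666901  0.1048287   0.03657797]
scene 292 [-42.  60.  79.] [ 43. 119. 171.] angle 2.1291920598505127
top 420 [-43.  57.  78.] [ 43. 108. 157.] angle 2.1184316914846146
```

View pics/w8.png

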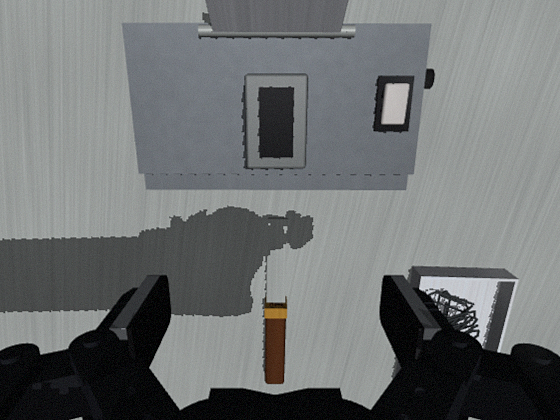

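The cartridge head is at (276,120), seated squarely and level: its top is at 115.3 mm and the stapler's top at 70. The blade lies flat, the cover is at 2.12 rad, and the stopper and clip are where they stood. I hand in.

```bash
python3 -c "
from bench import r
print(r.hand_in())"
```

```text
the job is handed in; nothing more can be done
None
```

Handed in at 21 s of the 72 s: the cartridge is plugged fully home and level, the cover is open at about 2.1 rad, the blade tool lies flat on the counter, and the stopper and clip stayed put; the hand-in gave no verdict.

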